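Load the blue sample into the rub tester

ROBOT

A 6-joint arm with a two-finger parallel gripper is mounted at the origin on the work surface. World frame = base frame: x ahead of the robot, y to its left, z up, the work surface at z = 0. Lengths are in m, angles in rad, forces in N, time in s.
With the tool pointing down it reaches from about 0.3 to 0.775 m from the base axis. Payload 14.6 kg.
Tool frame: the origin (TCP) lies between the finger pads, 19 mm behind the fingertips; this is the grasp point; z points along the fingers, y is the line along which they close (so a half turn about z gives the same grasp; the last joint's range is limited). The gripper opens to 94 mm and grips with 3 to 60 N. Pads are 16 mm wide; open, the fingers measure 119 mm over their backs; the gripper's body (75 mm by 177 mm) begins 78 mm behind the grasp point.
Start: joints at [1.071, 0.3, 1.521, -0, 1.321, -0.067], TCP at [0.231, 0.499, 0.224] pointing down, gripper open.
Joint ranges: [-3.03, 3.03], [-0.79, 2.21], [0.23, 2.52], [-1.04, 4.18], [0, 3.07], [-2.55, 2.55]. Speed limits (rad/s): [2.22, 2.22, 2.57, 3.14, 3.14, 3.14].

INTERFACE

Orientations are given as [roll, pitch, yaw] about the fixed x, y, z axes, in that order (R = Rz(yaw) Ry(pitch) Rx(roll)).
In Python, from station import ctrl gives the robot as it stands. The module is installed in compiled form; this text tells all that it offers.
- The arm moves only by the tool servo_tool, never from a script. Its argument "plan" is a list of rows, each a list of 7 numbers: the opening in per cent of the stroke, from 0 (shut) to 100 (fully open), then the shift along the tool's x, y, z in m, then the turn, a rotation vector about the tool's x, y, z in rad. A call has exactly 8 rows; each row shifts and turns the commanded pose from where the row before left it, along the tool's axes as they then stand; what a row does not reach is not made up. A row lasts 1/8 s, in which the tool goes at most 62.5 mm and 10.7 degrees, less where a joint would pass 70% of its speed; a pose out of reach is approached as far as the arm can. A call with a gripper value outside its range is refused whole. The fingers move at their own pace and stop on an object; "force" is the grip in N (left out, the last holds). Time passes only in rows, so rows that do not move let the fingers close, or fill a call up. It gives the time, the measured TCP pose, the force, the opening and the grip force at its end, in the units of the state.
- ctrl.get_obs(): the state, without advancing time (a new reading comes with each control period).
- ctrl.camera(name): name is "side" or "top"; returns a dict with "pixels" (420x560x3 uint8, red, green, blue), "z_map" (420x560 float32, m along the optical axis (not along the pixel's ray), 0 where there is no reading), "mtx" (3x3 intrinsics, pixels), "dist" ([k1, k2, p1, p2, k3] as OpenCV has them; the pictures are not rectified), "pose" (4x4, takes a point from camera to world coordinates). Camera axes: x right, y up, looking along -z (the intrinsics and any distortion apply to the point x, -y, -z); pixel columns grow to the right and rows downward; lengths in m; the calibration is good to about 2 mm. A picture is of the moment at which its call begins.
- ctrl.hand_in(): hands the job in; it is judged then, once.
The state is a dict: "time_s": time; "qpos": joint angles; "joint_vel": joint speeds; "tau": joint torques, N m; "ee_pos": TCP position; "eef_rot": TCP orientation; "force": force on the tool from outside, world axes, zero at the start; "moment": the same for the moment, N m; "grip_width": finger opening in m; "grip_force": force on a finger pad.
Only numpy, scipy, OpenCV 4.12 (cv2) and the standard library are available. Lean on these libraries where they do the work, as an engineer would, in place of code of your own. Each camera call takes 0.05 s, during which the arm holds its last target. There are 200 camera calls.

TASK

Load the sample holder with the blue tile into the green rub tester: lay it flat between the two guide rails with the blue tile leading, and slide it under the loading head until its nose is fully home against the end stop, then let go. Leave the holder with the yellow tile where it is.

Things in the scene. Friction and masses are not known exactly. Their poses are not given: they have to be found in the camera images.
- blue_holder: Loose, 0.22 kg, in a low tray: aluminium plate 150 (x) x 50 (y) x 8 mm. Origin: centre of its underside; x towards its nose (edge at x=+75 mm), z up. Blue tile 50 x 40 x 6 mm on top, centre x=+45. At the tail a black upright grip block 30 (x) x 20 (y) mm, centre x=-55, y=0, from 8 to 65 mm above the underside: pinch it from above along y, TCP 40 to 50 mm above the underside.
- yellow_holder: The same kind of holder with a yellow tile, loose, beside the blue one in the tray, which side varies (about 120 mm between their middles, at least 95 mm between the middles of their grip blocks); origin and axes as for the blue one. It stays where it is.
- tester: Green, fixed. Origin: centre of its underside on the bench; x along the channel from the entry (robot's side) to the end stop, z up. Base 260 (x) x 170 (y) x 70 mm; its flat top z=70 is the channel floor. Rails 12 mm high, x=-120 to 130, leave 70 mm centred on y=0. Stop 12 mm high, face at x=110: a holder fully home has its origin at x=35. One with origin at x=-45 can be laid in from above.
- head (a point): Centre of the underside of the tester's loading head, at x=75, y=0, z=100 mm of the tester (30 mm above the floor), axes as the tester's. The green head spans 60 mm along x, from y=-49 to a column at y=51 to 81 (up to z=140 of the tester), is 25 mm thick, and carries a steel disc 56 mm across up to z=147. It is fixed. Slid home, the grip block stays 50 mm in front of it.
Mind the look-alikes: they are no part of the job. What is shaped like the blue_holder but pink is not meant.

How it is judged:
By the outcome, as a careful person would: the job done as asked, in the order asked, and still so for the second after the job is handed in, with the robot touching nothing.
It also fails if it takes over 43 s, if anything falls off the work surface, if the arm or the gripper's body presses on something with over 40 N, if the wrist force passes 120 N, or if a joint passes its speed limit or range.

## Working session

There is one attempt and no reset: what is moved stays moved. The work goes in short steps, Python scripts to look and compute and a tool call to move; the robot and the scene stay as the last step left them, time stands still between calls to the robot, and variables do not carry over. Pictures are saved under pics/ and viewed, at most 10 in all, crops included, and the job is handed in when it is done.

Besides the shell and the picture viewer there is one more tool, called after "Request:" by a JSON object that holds its "api" and its "payload". servo_tool: Moves the arm, as the interface text tells. Its arguments: {"type":"object","properties":{"plan":{"type":"array","items":{"type":"array","items":{"type":"number"}}},"force":{"type":"number"}},"required":["plan"]}

```bash
mkdir -p pics
cat > h.py <<'E'
import numpy as np, cv2
from station import ctrl
def snap(n,f):
    c=ctrl.camera(n); np.savez('/tmp/'+f+'.npz',**{k:np.array(v) for k,v in c.items()})
    cv2.imwrite(f'pics/{f}.png',c['pixels'][:,:,::-1]); return c
def load(f): return dict(np.load('/tmp/'+f+'.npz'))
def cloud(c):
    z=c['z_map'].astype(float); h,w=z.shape
    u,v=np.meshgrid(np.arange(w),np.arange(h))
    p=cv2.undistortPoints(np.stack([u,v],-1).reshape(-1,1,2).astype(float),c['mtx'],c['dist']).reshape(h,w,2)
    P=np.stack([p[...,0]*z,-p[...,1]*z,-z],-1)
    return P@c['pose'][:3,:3].T+c['pose'][:3,3]
E
python3 - <<'E'
from h import *
for n in('top','side'):
    c=snap(n,n+'0'); print(n,c['pose'].round(3).tolist(),c['dist'])
print(ctrl.get_obs())
E
```

```text
top [[-0.113, 0.971, -0.209, 0.355], [-0.994, -0.11, 0.028, 0.043], [0.004, 0.21, 0.978, 0.883], [0.0, 0.0, 0.0, 1.0]] [0.02751405 0.         0.         0.         0.        ]
side [[0.949, 0.15, -0.277, 0.27], [-0.314, 0.513, -0.799, -0.681], [0.022, 0.846, 0.533, 0.57], [0.0, 0.0, 0.0, 1.0]] [0.00022484 0.         0.         0.         0.        ]
{'time_s': 0.1, 'qpos': array([ 1.07136751e+00,  3.00405211e-01,  1.52151773e+00, -2.83627172e-05,
        1.32068249e+00, -6.65984242e-02]), 'joint_vel': array([ 0.00075968, -0.00104045, -0.00017526,  0.00180642, -0.00074048,
       -0.00064967]), 'tau': array([ 1.90707637e-03, -5.32645547e+01, -3.53282762e+01,  7.09290197e-02,
        2.34800298e-02, -3.74457125e-05]), 'ee_pos': array([0.23059934, 0.49908975, 0.22374926]), 'eef_rot': array([-3.14058030e+00, -3.99871199e-05,  2.70876928e+00]), 'force': array([-0.03142634, -0.37845404, -0.43156005]), 'moment': array([ 0.0055547 , -0.01401425,  0.00826843]), 'grip_force': 0.0, 'grip_width': 0.094064488990267}
```

View pics/top0.png

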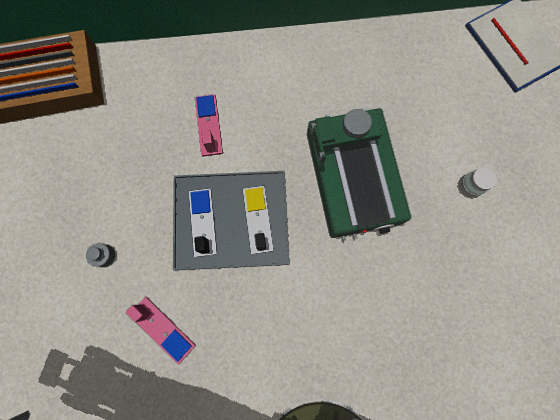

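View pics/side0.png

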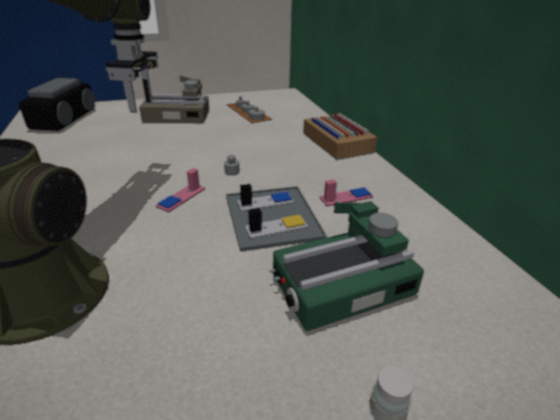

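The top view shows the blue holder at about (201,222) with its grip block at (202,243). The yellow one is to its right at (257,220), the tester is around (360,175) with its head disc at (357,122), and two pink decoys are at (208,125) and (160,330). The side view agrees.

```bash
python3 - <<'E'
from h import *
c=load('top0'); X=cloud(c); im=c['pixels'].astype(int); hsv=cv2.cvtColor(c['pixels'],cv2.COLOR_RGB2HSV)
def roi(m,x0,y0,x1,y1):
    k=np.zeros(m.shape,bool);k[y0:y1,x0:x1]=1;return m&k
def rep(n,m):
    P=X[m]; r=cv2.minAreaRect((P[:,:2]*1000).astype(np.float32)); print(n,m.sum(),'mean',P.mean(0).round(4),'z',np.percentile(P[:,2],[5,50,95]).round(4),'rect',np.round(r[0],1),np.round(r[1],1),round(r[2],1))
H,S,V=hsv[...,0],hsv[...,1],hsv[...,2]; z=X[...,2]
rep('bench',roi(z>-1,100,160,160,200)); rep('tray',roi(z>-1,222,190,240,250))
blue=(H>100)&(H<130)&(S>120)
rep('blue',roi(blue,185,180,218,218)); rep('yel',roi((H>20)&(H<35)&(S>120),240,180,275,215))
rep('platewhite',roi((V>120)&(S<60),185,180,220,262))
rep('bluePlateAll',roi(((V>120)&(S<60))|blue,185,180,220,262))
rep('bblock',roi((z>.055),185,225,222,262)); rep('yblock',roi((z>.055),240,225,280,262))
rail=roi((V>130)&(S<50)&(z>.06),325,135,400,228)
n,l,st,_=cv2.connectedComponentsWithStats(rail.astype(np.uint8))
for i in range(1,n):
    if st[i,4]>60: rep('rail',l==i)
rep('floor',roi((V<90)&(S<60)&(abs(z-.07)<.012),340,140,390,225))
rep('base',roi((z>.06),300,100,415,240)); rep('disc',roi(z>.135,300,100,415,240)); 
rep('head',roi((z>.11),300,100,415,240))
E
python3 - <<'E'
import sys;sys.path.insert(0,'.')
import cv2
i=cv2.imread('pics/top0.png');
cv2.imwrite('pics/crop0.png',cv2.resize(i[90:270,170:420],None,fx=3.2,fy=3.2,interpolation=cv2.INTER_CUBIC))
E
```

```text
bench 2400 mean [0.6384 0.3568 0.0033] z [-0.0022  0.0004  0.003 ] rect [549.8 216.9] [502.4 140. ] 57.3
tray 1080 mean [0.5187 0.1345 0.0078] z [0.0037 0.0062 0.0086] rect [465.7 118.8] [254.1  83.9] 16.1
blue 404 mean [0.5632 0.1969 0.0223] z [0.0174 0.0202 0.0229] rect [465.6 140.3] [288.4  56.9] 30.2
yel 394 mean [0.5559 0.0754 0.0223] z [0.0174 0.0201 0.0227] rect [468.1  70.1] [228.5  40.3] 3.4
platewhite 765 mean [0.5106 0.1958 0.0156] z [0.0119 0.0144 0.0171] rect [456.3 163.6] [293.1 113.2] 28.9
bluePlateAll 1169 mean [0.5288 0.1961 0.0179] z [0.0122 0.0155 0.022 ] rect [456.3 163.6] [293.1 113.2] 28.9
bblock 166 mean [0.4611 0.1914 0.0895] z [0.0607 0.0709 0.0738] rect [408.6 130.9] [202.5  33. ] 49.4
yblock 152 mean [0.4537 0.0715 0.0919] z [0.0665 0.0709 0.074 ] rect [413.   64.5] [121.1  21.8] 10.0
rail 349 mean [ 0.5514 -0.1975  0.0834] z [0.0724 0.0816 0.0844] rect [ 459.6 -120.1] [119.5 368.8] 50.5
rail 334 mean [ 0.544  -0.1171  0.0867] z [0.0798 0.082  0.084 ] rect [469.3 -74.9] [ 95.9 314.1] 61.0
floor 2671 mean [ 0.5517 -0.1601  0.0708] z [0.0682 0.0706 0.0737] rect [ 554.5 -155.7] [ 89.9 184.9] 89.6
base 9181 mean [ 0.5752 -0.1476  0.0916] z [0.0671 0.0711 0.1465] rect [540.1 -92.5] [345.7 301.4] 4.8
disc 1192 mean [ 0.6383 -0.1074  0.183 ] z [0.1377 0.1456 0.8827] rect [543.2 -29.2] [105.7 388.6] 53.7
head 2142 mean [ 0.6441 -0.1187  0.157 ] z [0.1196 0.1386 0.1494] rect [554.2 -40.3] [131.5 411. ] 49.5
```

View pics/crop0.png

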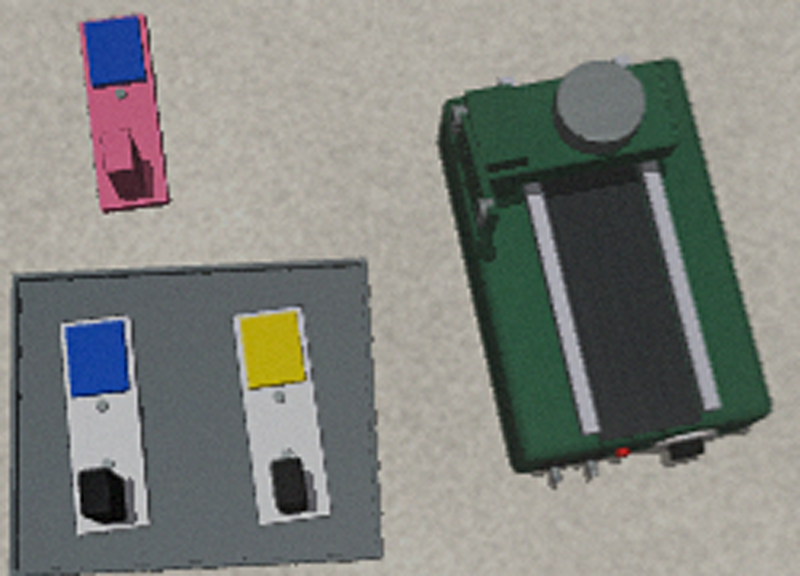

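The crop is 3.2x from (170,90). The holders are turned about the same way, with the blue plate's corners at crop (62,325), (128,318), (148,524) and (78,534). The rails are clearly visible. Some pixels have no depth, so I'll intersect rays with planes at known heights instead.

```bash
cat >> h.py <<'E'
def ray(c,uv,h):
    p=cv2.undistortPoints(np.asarray(uv,float).reshape(-1,1,2),c['mtx'],c['dist']).reshape(-1,2)
    d=np.c_[p[:,0],-p[:,1],-np.ones(len(p))]@c['pose'][:3,:3].T; o=c['pose'][:3,3]
    h=np.broadcast_to(h,len(p))
    return o+d*((h-o[2])/d[:,2])[:,None]
E
python3 - <<'E'
from h import *
c=load('top0'); hsv=cv2.cvtColor(c['pixels'],cv2.COLOR_RGB2HSV)
H,S,V=[hsv[...,i].astype(int) for i in range(3)]; z=cloud(c)[...,2]
def rep(n,m,box,h):
    k=np.zeros(m.shape,bool);k[box[1]:box[3],box[0]:box[2]]=1
    m=cv2.morphologyEx((m&k).astype(np.uint8),cv2.MORPH_OPEN,np.ones((2,2)))
    q,l,st,_=cv2.connectedComponentsWithStats(m); l=l==1+np.argmax(st[1:,4])
    v,u=np.nonzero(l); P=ray(c,np.c_[u,v],h)*1000
    r=cv2.minAreaRect(P[:,:2].astype(np.float32)); print(n,l.sum(),P.mean(0).round(1),np.round(r[0],1),np.round(r[1],1),round(r[2],1)); 
blue=(H>100)&(H<130)&(S>120)
rep('bluetile',blue,(185,180,218,218),.020); rep('yel',(H>20)&(H<35)&(S>120),(240,180,275,215),.020)
rep('blueplate',((V>110)&(S<60))|blue,(185,180,220,262),.014)
rep('bblocktop',(z>.067)&(z<.2),(185,225,222,262),.071)
rep('yblocktop',(z>.067)&(z<.2),(240,225,280,262),.071)
rail=(V>130)&(S<50)&(z<.1)
rep('railL',rail,(330,145,363,228),.082);rep('railR',rail,(365,138,400,225),.082)
rep('head',(z>.118)&(z<.13),(300,100,415,240),.125)
rep('disc',(z>.14)&(z<.16)&(S<50),(300,100,415,240),.147)
k=lambda a:np.array(a)/3.2+[170,90]
print('plate corners',(ray(c,k([[62,325],[128,318],[148,524],[78,534]]),.014)*1000).round(1).tolist())
print('rails near Lo,Li,Ri,Ro',(ray(c,k([[583,434],[599,431],[704,410],[719,407]]),.082)*1000).round(1).tolist())
print('rails far',(ray(c,k([[528,193],[544,190],[644,170],[660,167]]),.082)*1000).round(1).tolist())
E
```

```text
bluetile 403 [561.3 195.3  20. ] [561.5 195.3] [51.  40.1] 0.0
yel 392 [553.8  73.6  20. ] [553.9  73.4] [50.7 39.8] 2.0
blueplate 1088 [530.4 193.7  14. ] [515.7 195.2] [150.   49.4] 0.9
bblocktop 143 [462.3 193.7  71. ] [462.7 194.5] [20.5 29.1] 85.9
yblocktop 140 [454.7  70.6  71. ] [454.7  70.6] [29.8 19.8] 2.1
railL 328 [ 542.8 -119.8   82. ] [ 544.3 -119.8] [161.9   9.5] 4.7
railR 345 [ 548.9 -199.7   82. ] [ 550.8 -199.7] [162.    9.9] 4.7
head 743 [ 651.7 -142.6  125. ] [ 657.3 -136.3] [ 60.8 122.7] 4.8
disc 590 [ 658.4 -148.7  147. ] [ 658.3 -148.3] [54.1 55.3] 83.4
plate corners [[591.5, 220.6, 14.0], [591.4, 174.0, 14.0], [445.0, 171.4, 14.0], [443.7, 219.2, 14.0]]
rails near Lo,Li,Ri,Ro [[463.7, -119.8, 82.0], [464.5, -130.3, 82.0], [470.5, -199.3, 82.0], [471.3, -209.2, 82.0]]
rails far [[628.7, -107.9, 82.0], [629.6, -118.8, 82.0], [636.0, -187.3, 82.0], [636.8, -198.3, 82.0]]
```

Request:
{"api": "servo_tool", "payload": {"plan": [[100, 0, 0, 0, 0, 0, -0.15], [100, 0, 0, 0, 0, 0, -0.15], [100, 0, 0, 0, 0, 0, -0.145], [100, -0.03, -0.04, 0, 0, 0, 0], [100, -0.03, -0.04, 0, 0, 0, 0], [100, -0.03, -0.04, 0, 0, 0, 0], [100, -0.03, -0.04, 0, 0, 0, 0], [100, -0.03, -0.04, 0, 0, 0, 0]], "force": 25}}

```text
time_s: 1.1
ee_pos: [0.3838, 0.2997, 0.2241]
eef_rot: [-3.141, -0.0, -3.129]
force: [1.1, 0.4, 0.2]
grip_width: 0.0941
grip_force: 0.0
```

Request:
{"api": "servo_tool", "payload": {"plan": [[100, -0.026, -0.035, 0, 0, 0, 0], [100, -0.026, -0.035, 0, 0, 0, 0], [100, -0.026, -0.034, 0, 0, 0, 0], [100, 0, 0, 0.03, 0, 0, 0], [100, 0, 0, 0.03, 0, 0, 0], [100, 0, 0, 0.03, 0, 0, 0], [100, 0, 0, 0, 0, 0, 0], [100, 0, 0, 0, 0, 0, 0]]}}

```text
time_s: 2.1
ee_pos: [0.4628, 0.1983, 0.1353]
eef_rot: [3.141, 0.001, -3.129]
force: [0.9, 0.5, -0.7]
grip_width: 0.0938
grip_force: 0.0
```

Run:
```python
from h import *
c=snap('side','side1'); i=c['pixels'][130:260,180:360,::-1]
cv2.imwrite('pics/side1c.png',cv2.resize(i,None,fx=4,fy=4,interpolation=cv2.INTER_CUBIC))
print(ctrl.get_obs()['ee_pos'])
```

```text
[0.46290025 0.19832235 0.13556476]
```

View pics/side1c.png

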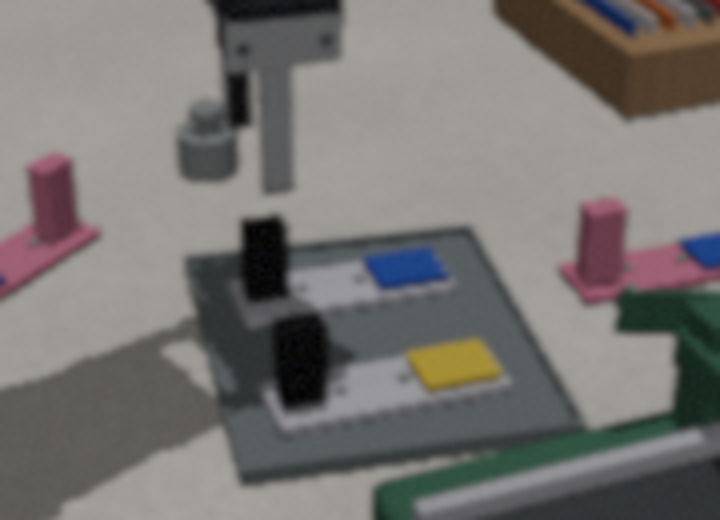

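The gripper is centred above the blue holder's block: the near finger's tip is at crop (277,190) and the block top at (263,220). Next I go down and grip.

Request:
{"api": "servo_tool", "payload": {"plan": [[100, 0, -0.004, 0.02, 0, 0, 0], [100, 0, 0, 0.025, 0, 0, 0], [100, 0, 0, 0.025, 0, 0, 0], [100, 0, 0, 0.014, 0, 0, 0], [100, 0, 0, 0, 0, 0, 0], [10, 0, 0, 0, 0, 0, 0], [10, 0, 0, 0, 0, 0, 0], [10, 0, 0, 0, 0, 0, 0]], "force": 30}}

```text
time_s: 3.15
ee_pos: [0.4626, 0.1942, 0.0508]
eef_rot: [3.141, 0.001, -3.129]
force: [0.2, -0.9, -0.0]
grip_width: 0.0672
grip_force: 0.0
```

Request:
{"api": "servo_tool", "payload": {"plan": [[10, 0, 0, 0, 0, 0, 0], [10, 0, 0, 0, 0, 0, 0], [10, 0, 0, 0, 0, 0, 0], [10, 0, 0, 0, 0, 0, 0], [10, 0, 0, 0, 0, 0, 0], [10, 0, 0, 0, 0, 0, 0], [10, 0, 0, 0, 0, 0, 0], [10, 0, 0, 0, 0, 0, 0]]}}

```text
time_s: 4.15
ee_pos: [0.4624, 0.1941, 0.0502]
eef_rot: [-3.142, -0.0, -3.129]
force: [0.5, -0.4, 0.1]
grip_width: 0.0198
grip_force: 29.8
```

Request:
{"api": "servo_tool", "payload": {"plan": [[10, 0, 0, -0.015, 0, 0, 0], [10, 0, 0, -0.03, 0, 0, 0], [10, 0, 0, -0.035, 0, 0, 0], [10, 0, 0, -0.035, 0, 0, 0], [10, 0, 0, -0.035, 0, 0, 0], [10, 0, 0, -0.025, 0, 0, 0], [10, 0, 0, 0, 0, 0, 0], [10, 0, 0, 0, 0, 0, 0]]}}

```text
time_s: 5.15
ee_pos: [0.4619, 0.1939, 0.2243]
eef_rot: [-3.141, -0.001, -3.129]
force: [0.3, -0.2, -3.4]
grip_width: 0.0198
grip_force: 29.8
```

Request:
{"api": "servo_tool", "payload": {"plan": [[10, 0, -0.02, 0, 0, 0, 0], [10, 0, -0.04, 0, 0, 0, 0], [10, 0, -0.05, 0, 0, 0, 0], [10, 0, -0.06, 0, 0, 0, -0.02], [10, 0, -0.06, 0, 0, 0, -0.02], [10, 0, -0.06, 0, 0, 0, -0.02], [10, 0, -0.04, 0, 0, 0, -0.008], [10, 0, -0.02, 0, 0, 0, 0]]}}

```text
time_s: 6.15
ee_pos: [0.4735, -0.1572, 0.2239]
eef_rot: [3.141, -0.002, -3.063]
force: [-0.4, 0.9, -3.0]
grip_width: 0.0199
grip_force: 29.9
```

Request:
{"api": "servo_tool", "payload": {"plan": [[10, 0, 0, 0, 0, 0, 0], [10, 0, 0, 0, 0, 0, 0], [10, 0, 0, 0, 0, 0, 0], [10, 0, 0, 0, 0, 0, 0], [10, 0, 0, 0, 0, 0, 0], [10, 0, 0, 0, 0, 0, 0], [10, 0, 0, 0, 0, 0, 0], [10, 0, 0, 0, 0, 0, 0]]}}

```text
time_s: 7.15
ee_pos: [0.474, -0.1556, 0.2252]
eef_rot: [-3.142, 0.0, -3.061]
force: [-0.9, 0.6, -3.1]
grip_width: 0.0201
grip_force: 29.9
```

Run:
```python
from h import *
c=snap('side','side2'); i=c['pixels'][100:330,200:460,::-1]
cv2.imwrite('pics/side2c.png',cv2.resize(i,None,fx=2.5,fy=2.5,interpolation=cv2.INTER_CUBIC))
# rail line fits on the clean first top picture
c=load('top0'); hsv=cv2.cvtColor(c['pixels'],cv2.COLOR_RGB2HSV); S,V=hsv[...,1],hsv[...,2]; z=cloud(c)[...,2]
for u0,u1 in((330,363),(365,400)):
    m=(V>130)&(S<50)&(z<.1)&(z>.06); v,u=np.nonzero(m); k=(u>u0)&(u<u1)&(v>148)&(v<222); P=ray(c,np.c_[u[k],v[k]],.082)
    l=cv2.fitLine(P[:,:2].astype(np.float32),cv2.DIST_HUBER,0,1e-4,1e-4).ravel(); print(np.degrees(np.arctan(l[1]/l[0])),l[3]+(.55-l[2])*l[1]/l[0])
o=ctrl.get_obs();print(o['ee_pos'],o['eef_rot'])
```

```text
4.829308 -0.11764738
4.7189426 -0.1980833
[ 0.47402472 -0.15566094  0.22524416] [-3.14156733e+00 -2.50170875e-05 -3.06148336e+00]
```

View pics/side2c.png

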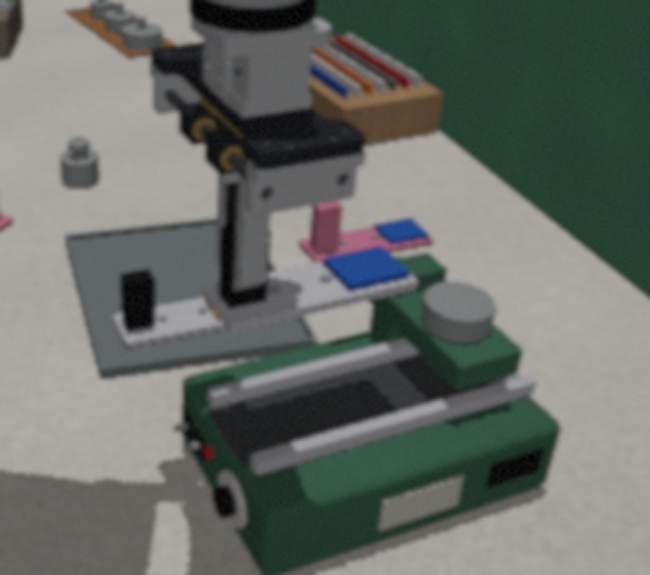

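The holder hangs level above the tester entry. Its tile is at crop (367,267), and the channel below is clear. I align it and go part of the way down.

Request:
{"api": "servo_tool", "payload": {"plan": [[10, -0.006, -0.0085, 0, 0, 0, -0.003], [10, 0, 0, 0.015, 0, 0, 0], [10, 0, 0, 0.02, 0, 0, 0], [10, 0, 0, 0.02, 0, 0, 0], [10, 0, 0, 0.015, 0, 0, 0], [10, 0, 0, 0.01, 0, 0, 0], [10, 0, 0, 0, 0, 0, 0], [10, 0, 0, 0, 0, 0, 0]]}}

```text
time_s: 8.2
ee_pos: [0.481, -0.1637, 0.1458]
eef_rot: [-3.141, 0.001, -3.058]
force: [-0.0, -0.3, -3.3]
grip_width: 0.0199
grip_force: 29.9
```

Run:
```python
from h import *
o=ctrl.get_obs();print(o['ee_pos'],o['eef_rot'],o['force'])
c=snap('top','top3'); X=cloud(c); hsv=cv2.cvtColor(c['pixels'],cv2.COLOR_RGB2HSV); H,S,V=[hsv[...,i].astype(int) for i in range(3)]
m=(H>100)&(H<130)&(S>120); m[:, :300]=0; m[:,430:]=0; m[:100]=0;m[260:]=0
m&=c['z_map']>0
P=X[m]; A=np.c_[P[:,:2]-P[:,:2].mean(0),np.ones(len(P))]; print(len(P),'tile mean',P.mean(0),'slope x,y,z',np.linalg.lstsq(A,P[:,2],rcond=None)[0])
v,u=np.nonzero(m); Q=ray(c,np.c_[u,v],.124+ .0)*1000; print(cv2.minAreaRect(Q[:,:2].astype(np.float32)))
i=c['pixels'][90:260,290:430,::-1]; cv2.imwrite('pics/top3c.png',cv2.resize(i,None,fx=3.5,fy=3.5,interpolation=cv2.INTER_CUBIC))
```

```text
[ 0.48097466 -0.16370786  0.14577347] [-3.14116366e+00  7.80646692e-04 -3.05835779e+00] [-0.04883467 -0.25737579 -3.27692002]
474 tile mean [ 0.58162608 -0.15530504  0.11535748] slope x,y,z [0.00014061 0.01132199 0.11535748]
((579.3394165039062, -153.2010040283203), (50.0236701965332, 39.373531341552734), 4.851378440856934)
```

View pics/top3c.png

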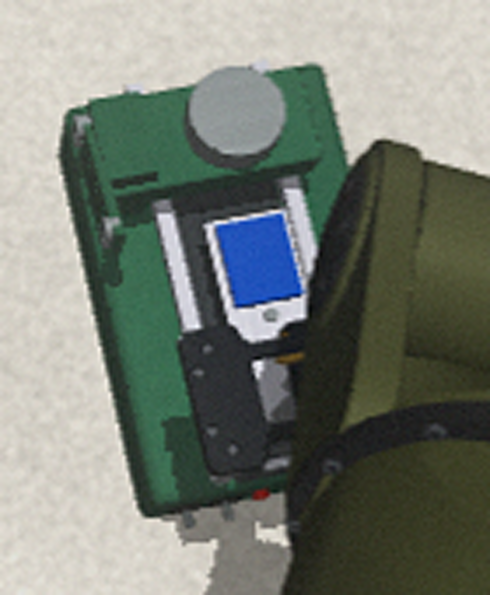

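The tile is level, at yaw 4.85° and on the channel's centreline. The nose, at crop (245,215), is clear of the head. I'll lower it gently.

Request:
{"api": "servo_tool", "payload": {"plan": [[10, 0, 0, 0.01, 0, 0, 0], [10, 0, 0, 0.01, 0, 0, 0], [10, 0, 0, 0.006, 0, 0, 0], [10, 0, 0, 0.003, 0, 0, 0], [10, 0, 0, 0.001, 0, 0, 0], [10, 0, 0, 0.001, 0, 0, 0], [10, 0, 0, 0, 0, 0, 0], [10, 0, 0, 0, 0, 0, 0]]}}

```text
time_s: 9.25
ee_pos: [0.4808, -0.1636, 0.1144]
eef_rot: [-3.141, 0.0, -3.058]
force: [0.1, 1.2, -1.1]
grip_width: 0.0195
grip_force: 29.9
```

It touches down lightly. Now I slide it forward, slowing towards the end.

Request:
{"api": "servo_tool", "payload": {"plan": [[10, -0.01, 0, 0, 0, 0, 0], [10, -0.012, 0, 0, 0, 0, 0], [10, -0.012, 0, 0, 0, 0, 0], [10, -0.012, 0, 0, 0, 0, 0], [10, -0.012, 0, 0, 0, 0, 0], [10, -0.01, 0, 0, 0, 0, 0], [10, -0.006, 0, 0, 0, 0, 0], [10, 0, 0, 0, 0, 0, 0]]}}

```text
time_s: 10.25
ee_pos: [0.5549, -0.1574, 0.1143]
eef_rot: [-3.141, 0.001, -3.058]
force: [2.7, 0.2, 0.3]
grip_width: 0.0199
grip_force: 29.9
```

Request:
{"api": "servo_tool", "payload": {"plan": [[10, -0.001, 0, 0, 0, 0, 0], [10, -0.001, 0, 0, 0, 0, 0], [10, -0.001, 0, 0, 0, 0, 0], [10, -0.001, 0, 0, 0, 0, 0], [10, -0.001, 0, 0, 0, 0, 0], [10, -0.001, 0, 0, 0, 0, 0], [10, 0, 0, 0, 0, 0, 0], [10, 0, 0, 0, 0, 0, 0]]}}

```text
time_s: 11.25
ee_pos: [0.5606, -0.1569, 0.1142]
eef_rot: [-3.142, 0.0, -3.058]
force: [0.9, 1.2, -1.6]
grip_width: 0.0197
grip_force: 29.9
```

Request:
{"api": "servo_tool", "payload": {"plan": [[10, -0.001, 0, 0, 0, 0, 0], [10, -0.001, 0, 0, 0, 0, 0], [10, -0.001, 0, 0, 0, 0, 0], [10, -0.001, 0, 0, 0, 0, 0], [10, 0, 0, 0, 0, 0, 0], [10, 0, 0, 0, 0, 0, 0], [10, 0, 0, 0, 0, 0, 0], [10, 0, 0, 0, 0, 0, 0]]}}

```text
time_s: 12.25
ee_pos: [0.5645, -0.1566, 0.1143]
eef_rot: [-3.142, 0.0, -3.058]
force: [1.8, -0.4, -0.7]
grip_width: 0.0198
grip_force: 29.9
```

Request:
{"api": "servo_tool", "payload": {"plan": [[10, -0.001, 0, 0, 0, 0, 0], [10, -0.001, 0, 0, 0, 0, 0], [10, -0.001, 0, 0, 0, 0, 0], [10, 0, 0, 0, 0, 0, 0], [10, 0, 0, 0, 0, 0, 0], [10, 0, 0, 0, 0, 0, 0], [10, 0, 0, 0, 0, 0, 0], [10, 0, 0, 0, 0, 0, 0]]}}

```text
time_s: 13.25
ee_pos: [0.5664, -0.1563, 0.1143]
eef_rot: [3.141, -0.003, -3.058]
force: [-12.8, 0.2, 5.8]
grip_width: 0.02
grip_force: 30.0
```

The stop is felt at TCP x=0.566, and about 0.565 was predicted. I push a touch more, then release while still pressed and rise.

Request:
{"api": "servo_tool", "payload": {"plan": [[10, -0.001, 0, 0, 0, 0, 0], [10, 0, 0, 0, 0, 0, 0], [45, 0, 0, 0, 0, 0, 0], [45, 0, 0, 0, 0, 0, 0], [45, 0, 0, 0, 0, 0, 0], [45, 0, 0, 0, 0, 0, 0], [45, 0, 0, 0, 0, 0, 0], [45, 0, 0, 0, 0, 0, 0]]}}

```text
time_s: 14.25
ee_pos: [0.5684, -0.1563, 0.1142]
eef_rot: [-3.142, 0.0, -3.058]
force: [-0.3, -0.3, 0.1]
grip_width: 0.0427
grip_force: 0.0
```

Request:
{"api": "servo_tool", "payload": {"plan": [[45, 0, 0, -0.01, 0, 0, 0], [45, 0, 0, -0.025, 0, 0, 0], [45, 0, 0, -0.03, 0, 0, 0], [45, 0, 0, -0.03, 0, 0, 0], [45, 0.04, 0, -0.03, 0, 0, 0], [45, 0.05, 0, -0.02, 0, 0, 0], [45, 0.05, 0, 0, 0, 0, 0], [45, 0.03, 0, 0, 0, 0, 0]]}}

```text
time_s: 15.25
ee_pos: [0.3973, -0.1704, 0.2603]
eef_rot: [-3.141, 0.001, -3.059]
force: [0.3, 0.3, 0.3]
grip_width: 0.0425
grip_force: 0.0
```

Run:
```python
from h import *
o=ctrl.get_obs();print(o['ee_pos'],o['force'],o['grip_width'])
c=snap('side','side4'); i=c['pixels'][180:330,210:440,::-1]
cv2.imwrite('pics/side4c.png',cv2.resize(i,None,fx=3.4,fy=3.4,interpolation=cv2.INTER_CUBIC))
c=snap('top','top4'); i=c['pixels'][90:270,170:430,::-1]
cv2.imwrite('pics/top4c.png',cv2.resize(i,None,fx=3,fy=3,interpolation=cv2.INTER_CUBIC))
```

```text
[ 0.39728828 -0.17043588  0.26032764] [0.27510857 0.32056706 0.30080489] 0.04254946048129869
```

View pics/side4c.png

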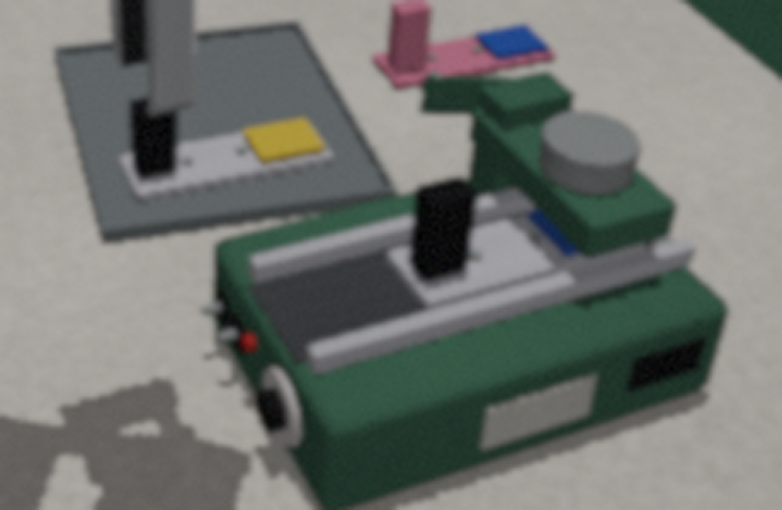

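View pics/top4c.png

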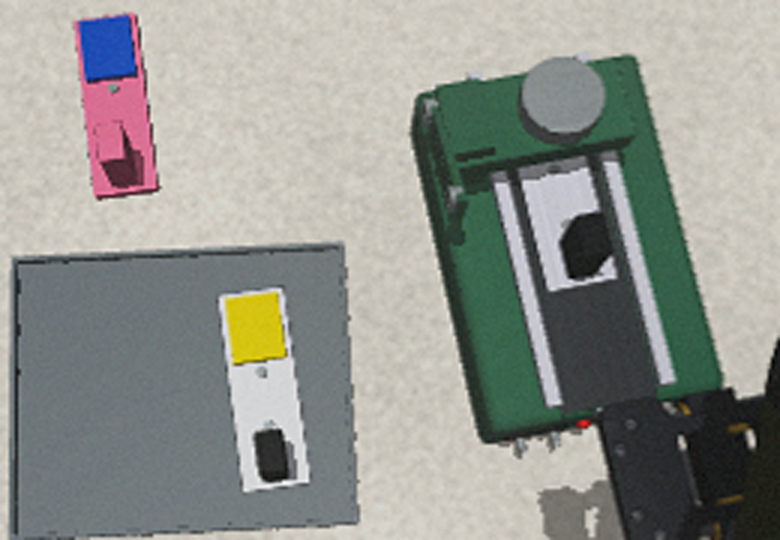

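Both pictures show the holder flat between the rails with its tile under the head and its tail edge at top crop (548,291)–(618,281). The yellow holder is undisturbed. One numeric check of the depth along the channel.

Run:
```python
from h import *
c=load('top4'); k=lambda a:np.array(a)/3+[170,90]
t=ray(c,k([[548,291],[618,281]]),.078); r=ray(c,k([[546,408],[562,405],[662,386],[677,382]]),.082)
d=np.array([np.cos(.0833),np.sin(.0833)]); n=np.array([-d[1],d[0]])
print('tail tester x',(t[:,:2].mean(0)-r[:,:2].mean(0))@d*1e3-120,'lateral',(t[:,:2].mean(0)-r[:,:2].mean(0))@n*1e3,t*1e3)
```

```text
tail tester x -40.229189422869226 lateral -0.26626795623291344 [[ 545.404823   -134.05161314   78.        ]
 [ 547.03281058 -183.91338313   78.        ]]
```

Run:
```python
from h import *
c=load('top4'); hsv=cv2.cvtColor(c['pixels'],cv2.COLOR_RGB2HSV); z=cloud(c)[...,2]; S,V=hsv[...,1],hsv[...,2]
m=(V>110)&(S<50); L=[];T=[]
for v in range(152,184):
    u=[x for x in range(341,362) if m[v,x]]
    if u: L.append((u[0],v))
for n,Q in(('left',L),):
    P=ray(c,Q,.078)[:,:2]; l=cv2.fitLine(P.astype(np.float32),cv2.DIST_HUBER,0,1e-4,1e-4).ravel(); print(n,len(Q),np.degrees(np.arctan(l[1]/l[0])),Q[::8])
```

```text
left 32 -11.148825 [(344, 152), (341, 160), (341, 168), (341, 176)]
```

Run:
```python
from h import *
c=load('top4'); g=cv2.cvtColor(c['pixels'],cv2.COLOR_RGB2GRAY).astype(float)
def fit(Q,n):
    P=ray(c,Q,.078)[:,:2]; l=cv2.fitLine(P.astype(np.float32),cv2.DIST_HUBER,0,1e-4,1e-4).ravel(); print(n,np.degrees(np.arctan2(l[1],l[0])),np.round(Q[::6],1).tolist())
def edge(p,q,t=110):  # subpixel crossing walking from bright p to dark q
    s=np.linspace(0,1,60); w=np.array(p)+(np.array(q)-p)*s[:,None]
    x=cv2.remap(g.astype(np.float32),w[:,0].astype(np.float32)[None],w[:,1].astype(np.float32)[None],cv2.INTER_LINEAR)[0]
    return w[np.argmax(x<t)]
fit(np.array([edge((347.5+.234*(v-155),v),(340+.234*(v-155),v)) for v in range(153,184)]),'left')
fit(np.array([edge((u,183-.14*(u-354)),(u,191-.14*(u-354))) for u in range(355,374)]),'tail')
```

```text
left 5.111273 [[343.6, 153.0], [345.3, 159.0], [346.5, 165.0], [348.3, 171.0], [349.5, 177.0], [351.4, 183.0]]
tail -75.61652 [[355.0, 186.7], [361.0, 182.0], [367.0, 181.2], [373.0, 182.8]]
```

The left edge is at 5.1° against 4.8° for the channel, so the holder is straight. Its tail is at x=-40, which means it is home. (The tail fit was spoilt by the grip block.) I'm handing in.

```bash
python3 -c "
from station import ctrl
print(ctrl.hand_in())"
```

```text
the job is handed in; nothing more can be done
None
```

The blue-tile holder lies flat and straight between the tester's rails, pushed home against the end stop (its tail measures within about 1 mm of the home position) and released; the yellow holder stayed where it was, and the job is handed in at about 15 s on the robot's clock, with no verdict returned.

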